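# Close the lid of a meal tray in the lidding press

### The arm

A 6-joint arm with a two-finger parallel gripper is mounted at the origin on the work surface. World frame = base frame: x ahead of the robot, y to its left, z up, the work surface at z = 0. Lengths are in mm, angles in rad, forces in N, time in s.
With the tool pointing down it reaches from about 275 to 850 mm from the base axis. Payload 19 kg.
Tool frame: the origin (TCP) lies on the mounting face of the last link; the fingertips stand 173 mm ahead of it and the grasp point (between the pads) lies 155 mm ahead of it; z points along the fingers, y is the direction in which the jaws open and shut (so a half turn about z gives the same grasp; the last joint's range is limited). The gripper opens to 85 mm and grips with 20 to 120 N. Pads are 22 mm wide; open, the fingers measure 114 mm over their backs; the gripper's body (76 mm by 85 mm) begins 54 mm behind the grasp point. The pads swing forward as they close: fully open they stand 13 mm farther back than shut.
Start: joints at [-0.134, 0.15, 1.437, -0, 1.554, -0.134], TCP at [574.988, -0.018, 404.667] pointing down, gripper open.
Joint ranges: [-2.8, 2.8], [-0.68, 2.1], [0.12, 2.68], [-1.39, 4.53], [0.16, 2.79], [-2.81, 2.81]. Speed limits (rad/s): [1.89, 1.89, 2.22, 3.01, 3.01, 3.01].

### API

Orientations are given as a rotation vector (axis times angle).
In Python, from plant import status, read_camera, arm gives the robot as it stands. The module is installed in compiled form; this text tells all that it offers.
- The arm moves only by the shell command python3 -m inch 'ROWS'. ROWS is JSON, a list that holds one entry, the list of rows, each a list of 7 numbers: the finger opening in mm, from 0 to 85.4, then the shift along the tool's x, y, z in mm, then the turn, a rotation vector about the tool's x, y, z in units of 6 degrees (1.0 is 6 degrees). In form: [[[gripper, x, y, z, wx, wy, wz], ...]]. A call has exactly 8 rows; each row is the pose to reach, as a shift and turn from the pose commanded when the call began, along the tool's axes at that moment; what a row does not reach only later rows make up. A row lasts 1/10 s, in which the tool goes at most 50 mm and 8.59 degrees, less where a joint would pass 70% of its speed; a pose out of reach is approached as far as the arm can. A call with a gripper value outside its range is refused whole. The fingers move at their own pace and stop on an object; the grip force is fixed at half the most. Time passes only in rows, so rows that repeat a pose let the fingers close, or fill a call up. It gives the time, the measured TCP pose, the force and the opening at its end, in the units of the state.
- status.get_obs(): the state, without advancing time (a new reading comes with each control period).
- read_camera(name): name is "scene" or "side" or "wrist"; returns a dict with "image" (480x640x3 uint8, red, green, blue), "mtx" (3x3 intrinsics, pixels), "k1" (the pictures are not rectified: a ray, as slopes to the right and down, at radius r is drawn at 1 + k1 r^2 times it, then the intrinsics apply), "world_from_camera" (4x4, takes a point from camera to world coordinates). Camera axes: x right, y down, z forward; pixel columns grow to the right and rows downward; lengths in mm; the calibration is good to about 2 mm. A picture is of the moment at which its call begins. There is no depth.
- arm.finish_job(): hands the job in, once; it reports no verdict.
The state is a dict: "t": time; "qpos": joint angles; "joint_velocities": joint speeds; "joint_efforts": joint torques, N m; "tcp_pos": TCP position; "tool_rot": TCP orientation; "wrist_force": force on the tool from outside, world axes, zero at the start; "torque": the same for the moment, N m; "opening": opening from 0.0 (shut) to 1.0 (fully open).
Only numpy, scipy, OpenCV 4.12 (cv2) and the standard library are available. Lean on these libraries where they do the work, as an engineer would, in place of code of your own. Each camera call takes 0.05 s, during which the arm holds its last target. There are 200 camera calls.

### The job

Press the lid onto the packed meal tray that is lying in the bench press: with closed fingers, first tip the rocker switch on the press fully over to on, then push the raised pressing frame all the way down onto the tray, then press the round key fully in, keep it in for two seconds and let it come out again. Leave the frame down and the switch on, do not press the square key, do not lift the tray, and leave the things standing around the press where they are.

Things in the scene. Friction and masses are not known exactly. Their poses are not given: they have to be found in the camera images.
- press: the bench lidding press, a white slab 380 mm deep (x) by 280 mm wide (y), its top deck 60 mm above the table; fixed to the table. Origin: centre of its underside; +x points from the front (where the controls are) to the hinge at the back, +y to its left, z up. The tray lies in a nest at the middle; three control modules stand in a row 140 mm in front of the centre, 75 mm apart, in any order from left to right, all turned like the press.
- rocker (a joint): the rocker switch (32 mm wide, 57 mm long, white paddle bent in a shallow V, pivot across the press, the two halves front and back): 0 rad = off, the front half (nearer the press's front edge) raised by 0.36 rad and the back half level; 0.36 rad = on, the front half level and the back half raised. About 2 to 4 N down on the raised half tips it; it stays where it is left. Starts off (0 to 0.03).
- rocker_raised_half (a point): point on the top face of the rocker's front half, the one that is raised when off, 18 mm along it from the pivot; it moves with the rocker. Off it lies about 83 mm above the table; fully on it lies 76.5 mm above the table, 18 mm in front of the pivot.
- head (a joint): the pressing frame, an open rectangle of aluminium bars about 210 mm wide, hinged along the back of the press: 0 rad = fully down, level; grows as it swings up and back. Starts raised by 0.5 to 0.85 rad. A stiff hinge holds it wherever it is left; some 1 to 5 N down on its front bar moves it. Stops by itself at 0, just over the tray.
- head_bar (a point): top of the black round bar (18 mm thick, 170 mm long, running across the press) at the front of the frame, at its middle; it moves with the frame. In the frame's own coordinates it lies 225 mm forward (-x) of the hinge axis and 27 mm above it, so it travels on an arc: fully down it is 145 mm above the table and 70 mm in front of the press's centre.
- head_hinge (a point): middle of the frame's hinge axis, 155 mm behind the press's centre, 118 mm above the table; the axis runs along the press's y.
- round_key (a joint): travel of the round key, 0 = out, 0.006 m = fully in; a spring pushes it back out (1.5 N at first, 4.5 N when fully in).
- round_key_top (a point): centre of the top of the round white key, 36 mm across, in a round black collar 50 mm across; its top is 78 mm above the table when out; it moves with the key and goes down into the collar, whose rim is 68 mm above the table.
- square_key (a joint): travel of the square key (frame release, not to be pressed), 0 = out, 0.006 m = fully in; same spring as the round key.
- square_key_top (a point): centre of the top of the square white key, 34 x 34 mm, in a square black collar 48 mm wide; its top is 78 mm above the table.
- tray: the packed black meal tray with its clear lid laid on, 132 x 174 mm, 36 mm tall, lying loose in the nest of the press on the deck (60 mm above the table). Origin: centre of its underside. Not to be lifted.
- spice_jar: closed spice jar, 60 mm across, 95 mm tall, loose, standing beside the press; origin: centre of its underside. To be left alone.
- food_can: tin can, 72 mm across, 100 mm tall, loose, standing beside the press; origin: centre of its underside. To be left alone.
- deli_cup: open white plastic cup, 72 mm across the rim, 75 mm tall, loose, standing beside the press; origin: centre of its underside. To be left alone.
- shaker: aluminium salt shaker, 58 mm across, 92 mm tall, loose, standing beside the press; origin: centre of its underside. To be left alone.
- honey_bottle: bottle, 60 mm across, 140 mm tall, loose, standing beside the press at some distance; origin: centre of its underside. To be left alone.
- carton: cardboard carton, 70 x 100 x 60 mm, loose, standing beside the press at some distance; origin: centre of its underside. To be left alone.

How it is judged (in metres and radians):
On the way, in this order (a step that is already met when the one before it is completed fails the run):
1. the rocker is tipped over to on (beyond 0.30 of 0.36 rad) while the frame is still up (value of joint rocker above 0.3 rad and value of joint head above 0.15 rad), for 0.1 s.
2. the frame is pushed down (within 0.03 rad of fully down), the rocker on (value of joint head below 0.03 rad and value of joint rocker above 0.3 rad), for 0.2 s.
3. the round key is kept in (beyond 4 of 6 mm) for 1.5 s, the frame down and the rocker on (all of step 2 and value of joint round_key above 0.004 m), for 1.5 s.
At the end, for the whole second after the job is handed in: the rocker is on (beyond 0.30 rad), the frame down (within 0.03 rad), the round and square keys are out (within 1.5 mm), and the tray lies at rest in its nest (within 12 mm of the press's centre, risen less than 6 mm) (all of step 2 and value of joint each of round_key, square_key below 0.0015 m and z of tray in the frame of press below 0.066 m and horizontal distance between tray and press below 0.012 m and linear speed of tray below 0.02 m/s); the robot touches nothing.
It fails at once if the round key is pressed (beyond 3 mm) while the rocker is off or the frame is not down (value of joint round_key above 0.003 m and (value of joint rocker below 0.25 rad or value of joint head above 0.06 rad)).
It fails at once if the square key is pressed (beyond 2.5 mm) (value of joint square_key above 0.0025 m).
It fails at once if the tray is lifted more than 12 mm (z of tray in the frame of press above 0.072 m).
It fails at once if a bystander is moved more than 30 mm or knocked over (distance of any of spice_jar, food_can, deli_cup, shaker, honey_bottle, carton from where it was at the start of the episode above 0.03 m or angle between any of spice_jar, food_can, deli_cup, shaker, honey_bottle, carton's own z axis and vertical above 0.5 rad).
It also fails if it takes over 51 s, if anything falls off the work surface, if the arm or the gripper's body presses on something with over 40 N, if the wrist force passes 120 N, or if a joint passes its speed limit or range.

## Working session

There is one attempt and no reset: what is moved stays moved. The work goes in short steps, Python scripts to look and compute and a shell command to move; the robot and the scene stay as the last step left them, time stands still between calls to the robot, and variables do not carry over. Pictures are saved under pics/ and viewed, about 8 in all and at most 12, crops included, and the job is handed in when it is done.

```bash
mkdir -p pics; cat > h.py <<'E'
import numpy as np, cv2
from plant import status, read_camera, arm
from scipy.spatial.transform import Rotation as R
def snap(n,f):
    c=read_camera(n); cv2.imwrite('pics/'+f,c['image'][:,:,::-1]); np.save('pics/'+f+'.npy',c,allow_pickle=True); return c
def load(f): return np.load('pics/'+f+'.npy',allow_pickle=True).item()
def ray(c,u,v):
    m=c['mtx']; d=np.array([(u-m[0,2])/m[0,0],(v-m[1,2])/m[1,1]]); s=d.copy()
    for _ in range(20): s=d/(1+c['k1']*(s@s))
    T=c['world_from_camera']; return T[:3,3],T[:3,:3]@np.r_[s,1]
def onz(c,u,v,z):
    o,d=ray(c,u,v); return o+d*(z-o[2])/d[2]
def shift(p):
    "tool-frame shift to take fingertips (173 ahead) to world p"
    s=status.get_obs(); r=R.from_rotvec(s['tool_rot']); 
    return r.inv().apply(np.array(p)-s['tcp_pos']-r.apply([0,0,173]))
E
python3 - <<'E'
from h import *
for n in('scene','side','wrist'): c=snap(n,n+'.png'); print(n,c['world_from_camera'].round(2).tolist())
s=status.get_obs(); print(s['t'],s['tool_rot'],R.from_rotvec(s['tool_rot']).as_matrix().round(3))
E
```

```text
scene [[-0.5, 0.71, -0.5, 1570.5], [0.86, 0.42, -0.28, 539.1], [0.01, -0.57, -0.82, 1659.32], [0.0, 0.0, 0.0, 1.0]]
side [[-0.69, -0.56, 0.46, -44.12], [-0.72, 0.53, -0.45, 669.77], [0.01, -0.64, -0.77, 1281.6], [0.0, 0.0, 0.0, 1.0]]
wrist [[1.0, 0.0, -0.0, 575.04], [-0.0, -0.95, -0.32, 81.28], [-0.0, 0.32, -0.95, 372.58], [0.0, 0.0, 0.0, 1.0]]
0.15 [-2.22094099e+00 -2.22093982e+00  9.17447741e-04] [[ 0.     1.    -0.001]
 [ 1.    -0.     0.   ]
 [ 0.    -0.001 -1.   ]]
```

View pics/scene.png

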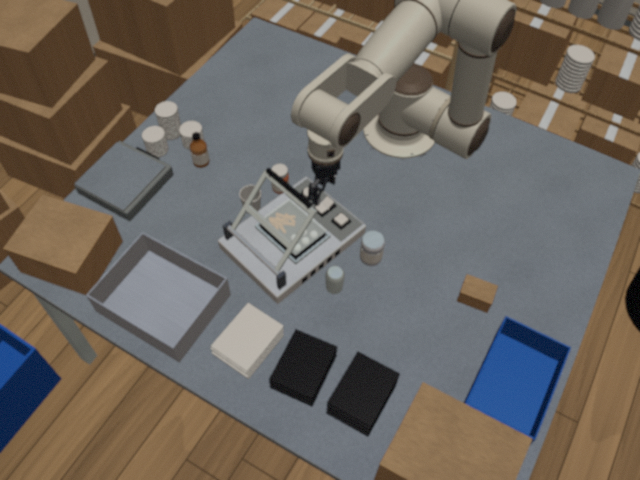

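View pics/wrist.png

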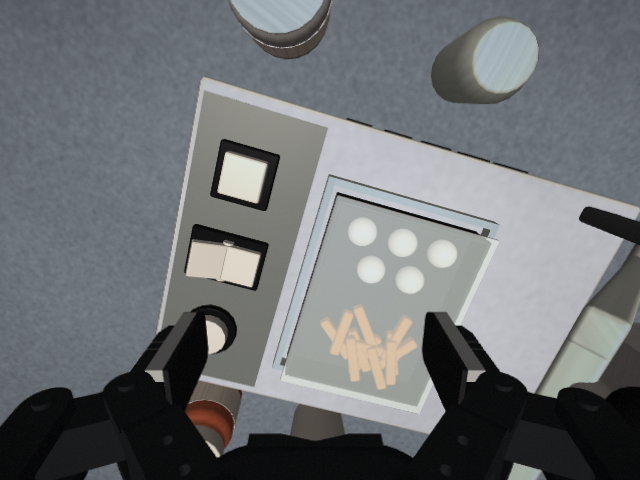

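View pics/side.png

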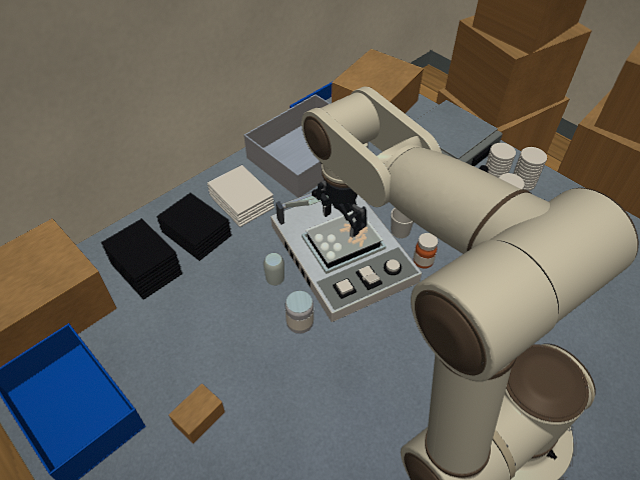

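Wrist view: the square key is at (242,177), the rocker at (227,262) and the round key at about (212,330), partly hidden by a finger. The front-left deck corner is at (203,78). The frame is raised on the right-hand side.

```bash
python3 - <<'E'
from h import *
c=load('wrist.png')
sq=onz(c,243,177,78); rk=onz(c,224,262,74); 
fl=onz(c,203,78,60); br=onz(c,640,208,60)
print(sq,rk,onz(c,210,330,78),fl,br)
d=(br-fl)[:2]; print('yaw edge',np.degrees(np.arctan2(d[1],d[0])), 'yaw keys',np.degrees(np.arctan2(-(rk-sq)[0]*-1,(sq-rk)[1])))
# head bar in scene: crop
im=cv2.imread('pics/scene.png')[140:310,200:400]; a=cv2.resize(im,None,fx=3,fy=3,interpolation=cv2.INTER_CUBIC)
im=cv2.imread('pics/side.png')[160:330,250:440]; b=cv2.resize(im,None,fx=3,fy=3,interpolation=cv2.INTER_CUBIC)
z=np.vstack([a[:,:570],b]) ; z=np.hstack([a,b]); z=cv2.resize(z,(800,int(z.shape[0]*800/z.shape[1]))); print(800/1170)
cv2.imwrite('pics/crop.png',z)
E
```

```text
[518.5063429   34.63961826  78.        ] [497.14267733 -38.41822865  74.        ] [ 480.76639515 -102.26667787   78.        ] [489.30403615 107.03291276  60.        ] [847.37009503   5.10327941  60.        ]
yaw edge -15.889910499746875 yaw keys -16.300040509695776
0.6837606837606838
```

View pics/crop.png

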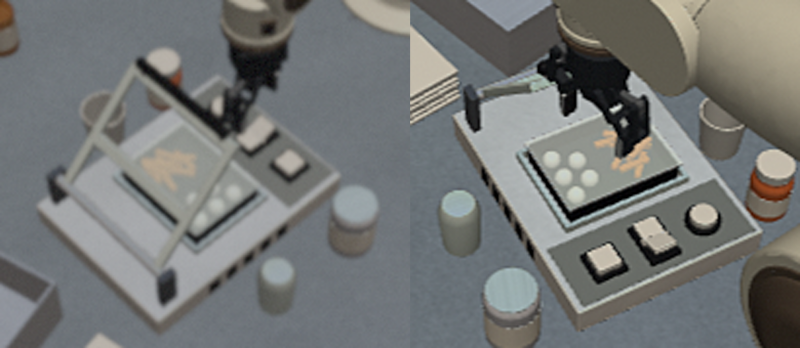

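Scene crop: the bar runs from (140,65) to (225,130). Side crop: the three keys are visible, with the round one at (703,215) and the square one at (605,262). Next I work out the head angle and the targets.

```bash
cat >> h.py <<'E'
C=np.array([632.4,-78.6]); yaw=np.radians(-16.1)
e=np.array([np.cos(yaw),np.sin(yaw)]); Y=np.array([-e[1],e[0]])
def P(x,y,z): return np.r_[C+x*e+y*Y,z]
E
python3 - <<'E'
from h import *
cs,cd=load('scene.png'),load('side.png'); k=3*800/1170
def sp(u,v): return onz(cd,250+(u-410)/k,160+v/k,78)
for n,u,v in(('round',703,213),('sq',605,258),('rk',655,238)): print(n,sp(u,v))
print('exp',P(-140,-75,78),P(-140,0,78),P(-140,75,78))
for u,v in((140,65),(183,97),(225,130)):
    o,d=ray(cs,200+u/k,140+v/k)
    y0={140:-85,183:0,225:85}[u]
    n=np.r_[Y,0]; t=((P(0,y0,0)-o)@n)/(d@n); p=o+t*d
    q=np.array([(p[:2]-C)@e,p[2]]); print(q, 'head',np.arctan2(q[1]-118,155-q[0])-np.arctan2(22,225), np.hypot(q[1]-118,155-q[0]))
print('rocker shift', shift(P(-160,0,110)), shift(P(-160,0,74)))
E
```

```text
round [ 475.05943355 -111.66994032   78.        ]
sq [513.27476957  33.23920433  78.        ]
rk [490.85127223 -36.07554122  78.        ]
exp [ 477.09231942 -111.8343851    78.        ] [497.89091842 -39.77594854  78.        ] [518.68951742  32.28248802  78.        ]
[  6.31914255 285.01985288] head 0.7459548172516848 223.61043944834864
[  1.32310844 285.57249265] head 0.7311581377304582 227.37002284874256
[  1.43208    291.31953006] head 0.7482801119930812 231.56589894359124
rocker shift [-34.23709087 -96.03980683 121.30470157] [-34.24025465 -96.00690058 157.30468639]
```

```bash
python3 -m inch '[[[0,-10,-30,0,0,0,1],[0,-20,-60,0,0,0,2],[0,-34,-96,30,0,0,2.68],[0,-34,-96,70,0,0,2.68],[0,-34,-96,105,0,0,2.68],[0,-34,-96,121,0,0,2.68],[0,-34,-96,121,0,0,2.68],[0,-34,-96,121,0,0,2.68]]]'
python3 - <<'E'
from h import *
c=snap('wrist','w2.png'); s=status.get_obs(); print(s['t'],s['opening'],s['wrist_force'],shift(P(-160,0,76.5)))
E
```

```text
t: 0.95
tcp_pos: [479.2, -34.1, 284.3]
tool_rot: [2.51, 1.889, 0.0]
wrist_force: [0.2, 0.8, 0.7]
opening: 0.001
1.0 -0.0022634090979508563 [ 0.57760129 -0.2411037  -0.14792228] [-0.35146865 -0.80925259 35.28519035]
```

View pics/w2.png

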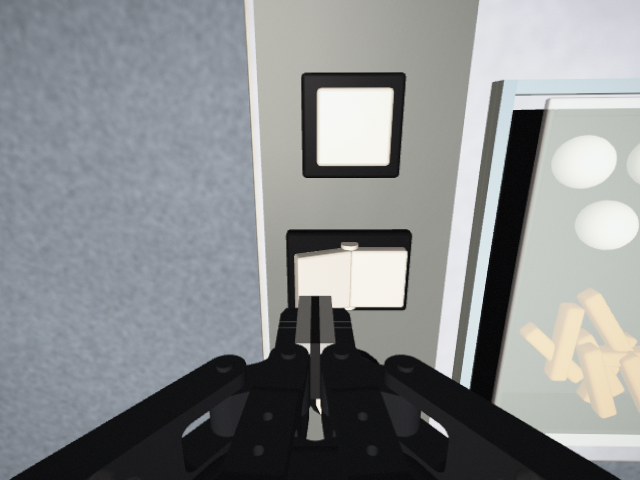

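The closed fingertip sits at column 315, over the rocker's raised left (front) half, with the pivot line at column 351. The square key is centred at (354,126).

```bash
python3 - <<'E'
from h import *
c=load('w2.png')
for u,v,z in((354,126,78),(351,277,75),(349,270,68)):
    p=onz(c,u,v,z); print(p,(p[:2]-C)@e,(p[:2]-C)@Y)
E
python3 -m inch '[[[0,0,0,15,0,0,0],[0,0,0,25,0,0,0],[0,0,0,30,0,0,0],[0,0,0,33,0,0,0],[0,0,0,35,0,0,0],[0,0,0,36,0,0,0],[0,0,0,36,0,0,0],[0,0,0,36,0,0,0]]]'
```

```text
[517.07724611  34.33570481  78.        ] -142.11842376111497 76.52558142576012
[497.62427613 -37.57610364  75.        ] -140.86623357213065 2.039621305177406
[497.44369376 -36.5641187   68.        ] -141.32037160886892 2.96183719802802
t: 1.8
tcp_pos: [479.1, -34.0, 249.7]
tool_rot: [2.509, 1.889, 0.001]
wrist_force: [-13.7, 2.0, 29.8]
opening: 0.004
```

```bash
python3 -m inch '[[[0,0,0,-10,0,0,0],[0,0,0,-55,0,0,0],[0,0,0,-100,0,0,0],[0,0,0,-145,0,0,0],[0,0,0,-190,0,0,0],[0,0,0,-230,0,0,0],[0,0,0,-245,0,0,0],[0,0,0,-245,0,0,0]]]'
python3 - <<'E'
from h import *
c=snap('wrist','w3.png'); print(shift(P(1,0,320)))
for th in (.74,.6,.45,.3,.15,0,-.02):
    x=155-225*np.cos(th)+18*np.sin(th); z=118+225*np.sin(th)+18*np.cos(th)+9; print(th,x,z,shift(P(x,0,z)).round(1))
E
```

```text
t: 2.6
tcp_pos: [478.9, -34.0, 495.0]
tool_rot: [2.508, 1.887, 0.004]
wrist_force: [0.6, -0.1, -0.0]
opening: -0.003
[ -0.35742733 160.57185755   0.19956849]
0.74 0.9817566951493362 292.00721417346523 [ -0.4 160.5  28.2]
0.6 -20.536948833566974 268.90059758225715 [ -0.4 139.   51.3]
0.45 -39.77121841535017 241.075293017375 [ -0.3 119.7  79.1]
0.3 -54.63134633335722 210.68810330306232 [ -0.3 104.8 109.5]
0.15 -64.78360615108471 178.4214592094086 [ -0.3  94.6 141.7]
0 -70.0 145.0 [ -0.3  89.4 175.1]
-0.02 -70.31497750045999 140.49670011399846 [ -0.3  89.1 179.6]
```

View pics/w3.png

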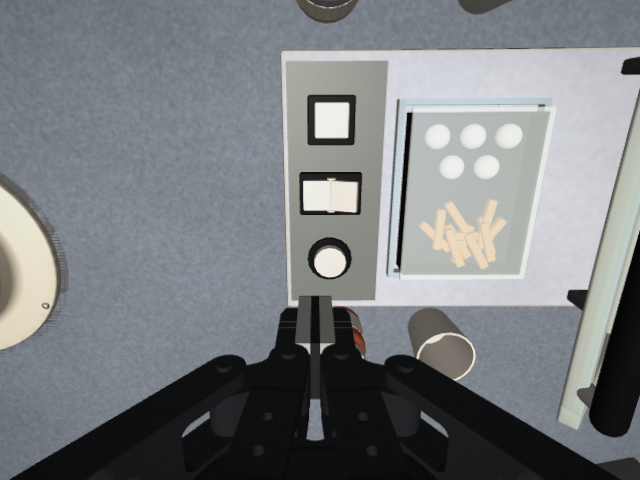

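The rocker now has its right (back) half raised, at (345,196). The round key is at (329,260). The black bar's near end is at about (610,425).

```bash
python3 - <<'E'
from h import *
c=load('w3.png')
for u,v,z in((612,420,283),(622,350,283),(331,262,78),(331,120,78),(331,194,75)):
    p=onz(c,u,v,z); print(p,(p[:2]-C)@e,(p[:2]-C)@Y)
E
python3 -m inch '[[[0,0,30,-20,0,0,0],[0,0,70,-20,0,0,0],[0,0,110,-20,0,0,0],[0,0,140,-15,0,0,0],[0,0,155,-5,0,0,0],[0,0,158,0,0,0,0],[0,0,158,0,0,0,0],[0,0,158,0,0,0,0]]]'
python3 - <<'E'
from h import *
snap('side','s2.png'); c=snap('scene','s3.png'); im=c['image'][120:320,180:400,::-1]
b=load('s2.png')['image'][120:320,230:450,::-1]
cv2.imwrite('pics/crop2.png',cv2.resize(np.hstack([im,b]),(792,360),interpolation=cv2.INTER_CUBIC))
E
```

```text
[ 623.32423914 -170.94230517  283.        ] 16.888072502234834 -91.23740332501544
[ 630.90484813 -122.97025025  283.        ] 10.868009814709925 -43.04463903108586
[ 477.21377549 -109.73834944   78.        ] -140.46456894791703 -72.9524910806258
[516.51357714  33.96139672  78.        ] -142.55618403858514 76.00964034971074
[497.22468867 -37.11683321  75.        ] -141.37751129616873 2.3700673021613667
t: 3.45
tcp_pos: [630.1, -77.5, 492.8]
tool_rot: [-2.51, -1.889, 0.0]
wrist_force: [-0.7, -0.3, 0.2]
opening: 0.001
```

View pics/crop2.png

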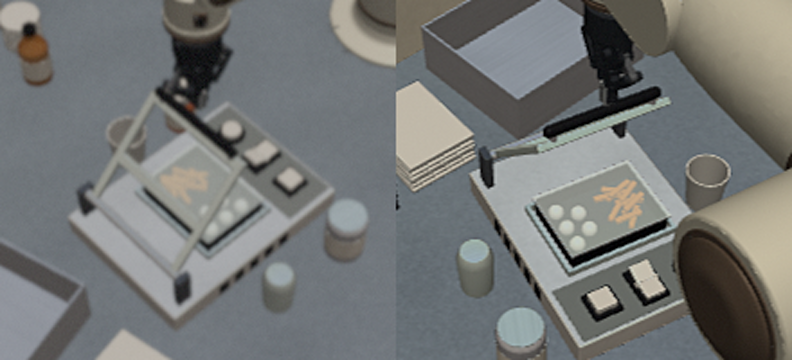

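```bash
python3 - <<'E'
from h import *
a,b,w=load('s3.png'),load('s2.png'),load('w3.png')
def tri(rs):
    A=0;B=0
    for o,d in rs:
        d=d/np.linalg.norm(d); M=np.eye(3)-np.outer(d,d); A=A+M; B=B+M@o
    return np.linalg.solve(A,B)
def f(p,n): print(n,p,(p[:2]-C)@e,(p[:2]-C)@Y)
f(tri([ray(a,180+199/1.8,120+121/1.8),ray(b,230+209/1.8,120+113/1.8)]),'mid')
f(tri([ray(a,180+160/1.8,120+92/1.8),ray(b,230+(660-396)/1.8,120+95/1.8)]),'right end')
f(tri([ray(a,180+238/1.8,120+152/1.8),ray(b,230+(548-396)/1.8,120+131/1.8)]),'left end')
f(tri([ray(a,180+160/1.8,120+92/1.8),ray(w,612,420)]),'right end sw')
E
```

```text
mid [633.48681335 -76.69551852 290.83741276] 0.5160469900015879 2.1311753679133116
right end [ 609.77431292 -165.21433753  284.03994426] 2.2811364871665347 -89.49168452068223
left end [658.70527939   9.11316996 296.31197926] 0.94941676050244 91.56782467352343
right end sw [ 616.82402084 -158.49737848  292.57945233] 7.19163773238697 -81.08318297451055
```

```bash
python3 -m inch '[[[0,0,5,12,0,0,0],[0,0,5,22,0,0,0],[0,0,3,30,0,0,0],[0,0,-3,37,0,0,0],[0,0,-10,45,0,0,0],[0,0,-17,53,0,0,0],[0,0,-23,62,0,0,0],[0,0,-28,70,0,0,0]]]'
python3 - <<'E'
from h import *
snap('side','s4.png'); c=snap('scene','s5.png'); im=c['image'][120:320,180:400,::-1]
b=load('s4.png')['image'][120:320,230:450,::-1]
cv2.imwrite('pics/crop3.png',cv2.resize(np.hstack([im,b]),(792,360),interpolation=cv2.INTER_CUBIC))
for th in (.5,.4,.3,.2,.1,0,-.02):
    x=155-225*np.cos(th)+18*np.sin(th); z=118+225*np.sin(th)+18*np.cos(th)+9; print(th,shift(P(x,0,z)).round(1))
E
```

```text
t: 4.35
tcp_pos: [603.1, -69.7, 422.1]
tool_rot: [-2.51, -1.889, 0.0]
wrist_force: [-4.9, 1.2, 5.4]
opening: -0.001
0.5 [-0.4 -3.  -2.4]
0.4 [ -0.4 -14.4  17.1]
0.3 [ -0.3 -23.7  37.6]
0.2 [ -0.3 -31.   59. ]
0.1 [ -0.3 -36.1  80.9]
0 [ -0.3 -39.  103.3]
-0.02 [ -0.3 -39.3 107.8]
```

View pics/crop3.png

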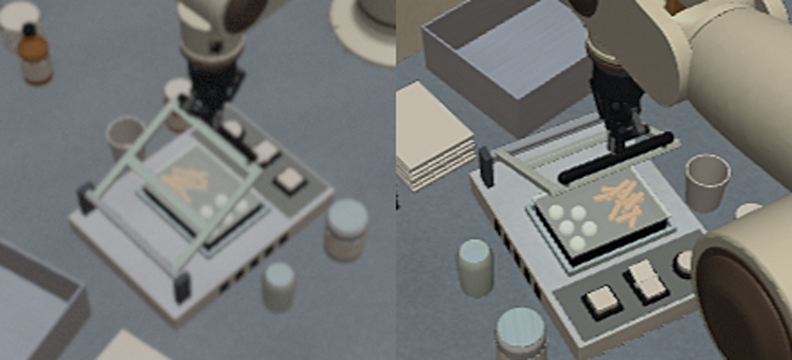

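The frame is moving with the fingertip on the bar: about 5 N, tip over the bar middle at (622,150) in the side view. I carry on along the arc.

```bash
python3 -m inch '[[[0,0,-6,9,0,0,0],[0,0,-12,18,0,0,0],[0,0,-18,29,0,0,0],[0,0,-22,40,0,0,0],[0,0,-27,52,0,0,0],[0,0,-30,64,0,0,0],[0,0,-33,76,0,0,0],[0,0,-35,88,0,0,0]]]'
```

```text
t: 5.25
tcp_pos: [570.0, -60.3, 333.6]
tool_rot: [-2.51, -1.889, 0.0]
wrist_force: [-2.0, 1.6, 2.1]
opening: 0.001
```

```bash
python3 -m inch '[[[0,0,-2,7,0,0,0],[0,0,-3,12,0,0,0],[0,0,-3,15,0,0,0],[0,0,-3,16.5,0,0,0],[0,0,-3,17.5,0,0,0],[0,0,-3,17.5,0,0,0],[0,0,-3,17.5,0,0,0],[0,0,-3,17.5,0,0,0]]]'; python3 -c "
from h import *
s=status.get_obs();p=s['tcp_pos'];print((np.array(p[:2])-C)@e,p[2]-173,s['wrist_force'])"
```

```text
t: 6.05
tcp_pos: [567.3, -59.5, 318.2]
tool_rot: [2.51, 1.889, 0.0]
wrist_force: [-6.0, 1.1, 13.0]
opening: 0.002
-67.81074811935011 145.20134366962725 [-6.0234709   1.09186688 12.95018843]
```

```bash
python3 -m inch '[[[0,0,0,1,0,0,0],[0,0,0,1,0,0,0],[0,0,0,-12,0,0,0],[0,0,0,-40,0,0,0],[0,-25,-25,-45,0,0,0],[0,-60,-60,-45,0,0,0],[0,-76,-76,-40,0,0,0],[0,-76,-76,-40,0,0,0]]]'; python3 - <<'E'
from h import *
snap('wrist','w4.png'); s=status.get_obs(); print(s['tcp_pos'],s['wrist_force'],shift(P(-143.5,-73.5,90)),shift(P(-143.5,-73.5,72)))
E
```

```text
t: 6.85
tcp_pos: [471.5, -112.5, 357.7]
tool_rot: [2.512, 1.886, -0.0]
wrist_force: [1.5, -0.6, -0.1]
opening: 0.004
[ 472.63361271 -112.04203166  357.94064331] [ 1.12827347 -1.00110414  0.67566497] [ 2.97394248  0.40786891 94.94089831] [  2.97642981   0.38673914 112.94088574]
```

View pics/w4.png

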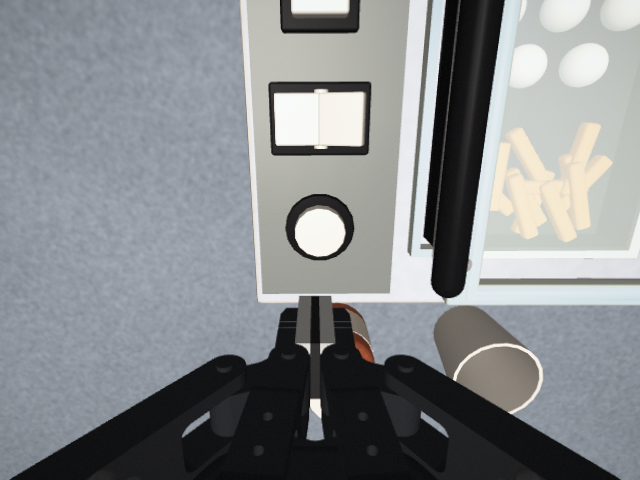

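The frame is down, the rocker is on and the round key is at (320,231).

```bash
python3 - <<'E'
from h import *
c=load('w4.png'); p=onz(c,320,231,78); print(p,(p[:2]-C)@e,(p[:2]-C)@Y)
E
python3 -m inch '[[[0,3,1,40,0,0,0],[0,3,1,75,0,0,0],[0,3,1,95,0,0,0],[0,3,1,102,0,0,0],[0,3,1,107,0,0,0],[0,3,1,111,0,0,0],[0,3,1,113,0,0,0],[0,3,1,113.5,0,0,0]]]'
```

```text
[ 476.39349063 -109.04569607   78.        ] -141.44476446242658 -72.5144811749525
t: 7.7
tcp_pos: [475.6, -108.8, 245.2]
tool_rot: [2.509, 1.888, 0.002]
wrist_force: [-2.6, 4.6, 16.6]
opening: 0.002
```

```bash
for i in 1; do :; done
python3 -m inch '[[[0,0,0,0,0,0,0],[0,0,0,0,0,0,0],[0,0,0,0,0,0,0],[0,0,0,0,0,0,0],[0,0,0,0,0,0,0],[0,0,0,0,0,0,0],[0,0,0,0,0,0,0],[0,0,0,0,0,0,0]]]'
python3 -m inch '[[[0,0,0,0,0,0,0],[0,0,0,0,0,0,0],[0,0,0,0,0,0,0],[0,0,0,0,0,0,0],[0,0,0,0,0,0,0],[0,0,0,0,0,0,0],[0,0,0,0,0,0,0],[0,0,0,0,0,0,0]]]'
python3 -m inch '[[[0,0,0,0,0,0,0],[0,0,0,0,0,0,0],[0,0,0,0,0,0,0],[0,0,0,0,0,0,0],[0,0,0,0,0,0,0],[0,0,0,-5,0,0,0],[0,0,0,-20,0,0,0],[0,0,0,-50,0,0,0]]]'
python3 -m inch '[[[0,0,0,-45,0,0,0],[0,0,-10,-90,0,0,0],[0,0,-30,-130,0,0,0],[0,0,-50,-150,0,0,0],[0,0,-60,-150,0,0,0],[0,0,-60,-150,0,0,0],[0,0,-60,-150,0,0,0],[0,0,-60,-150,0,0,0]]]'
python3 - <<'E'
from h import *
a=snap('wrist','w5.png')['image'][:,:,::-1]; b=snap('side','s6.png')['image'][120:320,230:450,::-1]
cv2.imwrite('pics/f.png',np.hstack([cv2.resize(a,(480,360)),cv2.resize(b,(320,360))]))
E
```

```text
t: 8.5
tcp_pos: [475.5, -108.8, 245.3]
tool_rot: [2.509, 1.888, 0.002]
wrist_force: [-2.4, 4.0, 12.5]
opening: 0.001
t: 9.3
tcp_pos: [475.5, -108.8, 245.3]
tool_rot: [2.509, 1.888, 0.002]
wrist_force: [-2.4, 3.9, 13.2]
opening: -0.003
t: 10.1
tcp_pos: [474.8, -108.8, 293.4]
tool_rot: [-2.509, -1.888, 0.002]
wrist_force: [0.8, 0.2, 0.2]
opening: -0.003
t: 10.9
tcp_pos: [417.9, -92.5, 442.8]
tool_rot: [-2.509, -1.888, 0.001]
wrist_force: [0.1, 0.3, -0.1]
opening: 0.001
```

View pics/f.png

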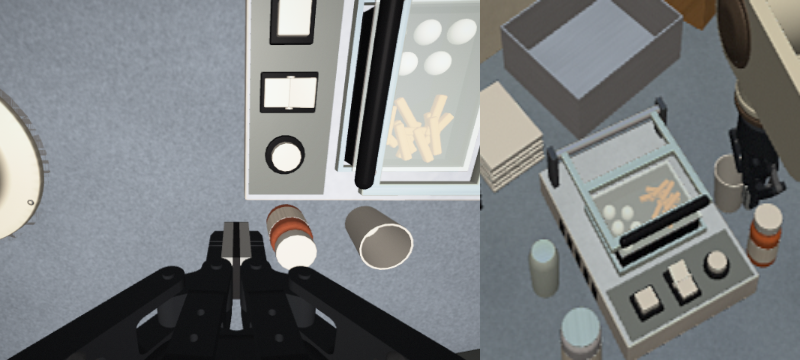

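The final view shows the frame down, the rocker's back half raised, both keys out, the tray in its nest and the neighbours standing.

```bash
python3 -c "
from plant import arm; print(arm.finish_job())"
```

```text
the job is handed in; nothing more can be done
None
```

The lid is pressed on and the job is handed in at about 11 s of the 51 s allowed; the hand-in gives no verdict.

| Step | Fingertip height reached | Expected height | Force |
|---|---|---|---|
| Rocker tipped to on | 76.7 mm | 76.5 mm | about 30 N |
| Frame pushed down along its arc | 145.2 mm | 145 mm | 13 N |
| Round key pressed in | 72.2 mm | 72 mm | 12–17 N |

The round key was held in for a little over 2 s and then let out.

- **Final pictures:** the frame is down, the rocker is on, both keys are out, and the tray is in its nest. The bystanders in view are still standing; the honey bottle and carton were out of frame, but the arm went nowhere near them. The arm is clear, with about 0 N on the wrist.
- **Disagreements:** the position estimates differed between views by 2–7 mm (up to about 15 mm for the raised bar, seen at the edge of the wrist picture), which did no harm.
- **Not checked:** I did not measure the frame's end height again from the last pictures. That it is fully down rests on the contact height and on the force being well above the 1–5 N its hinge needs.

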